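# Sort the stacked sample containers back into their trays

### The job

Four sample containers have come back from weighing stacked on one another. Take the stack apart and stand each container in the middle of the free half of the tray that already holds one of its own kind, upright and flat on the tray floor. Tip nothing over, and leave the containers already in the trays where they stand.

Things in the scene. Friction and masses are not known exactly. Their poses are not given: they have to be found in the camera images.
- tub_center (a point): white plastic sample tub with a white lid, round and upright, 66 mm across the lid (the top 12 mm), 61 mm below it, 62 mm tall, 150 to 300 g; bottom of the stack, standing on the bench. To be moved. The point is its centre, 31 mm above its underside; z is up its axis.
- jar_center (a point): clear glass jar of dark soil with a brass-coloured screw lid, round and upright, 58 mm across the glass, 54 mm across the lid (the top 14 mm), 52 mm tall, 110 to 220 g; second from the bottom, on the tub within 3 mm of its middle. To be moved. The point is its centre, 26 mm above its underside; z is up its axis.
- tin_center (a point): bare aluminium tin with a slip-on lid, round and upright, 48 mm across the lid (the top 14 mm), 46 mm below it, 42 mm tall, 70 to 140 g; third, on the jar within 3 mm of its middle. To be moved. The point is its centre, 21 mm above its underside; z is up its axis.
- pot_center (a point): small amber glass pot with a black screw cap, round and upright, 37 mm across the glass, 35 mm across the cap (the top 16 mm), 44 mm tall, 45 to 85 g; top of the stack, on the tin within 3 mm of its middle. To be moved. The point is its centre, 22 mm above its underside; z is up its axis.
- kept_tub_center (a point): loose tub like the stacked one, standing in the tub tray; it stays. Point: its centre, 31 mm above its underside. x points along the tray to its free half, whose middle is 84 mm from this point along +x. Tray: low, stainless, fixed, 184 x 104 mm, long side along x, this tub on its centre line 42 mm from its middle; floor 4 mm, 3 mm thick rim 10 mm above the bench.
- kept_jar_center (a point): loose jar like the stacked one, standing in the jar tray; it stays. Point: its centre, 26 mm above its underside. x points along the tray to its free half, whose middle is 84 mm from this point along +x. Tray: low, stainless, fixed, 184 x 104 mm, long side along x, this jar on its centre line 42 mm from its middle; floor 4 mm, 3 mm thick rim 10 mm above the bench.
- kept_tin_center (a point): loose tin like the stacked one, standing in the tin tray; it stays. Point: its centre, 21 mm above its underside. x points along the tray to its free half, whose middle is 84 mm from this point along +x. Tray: low, stainless, fixed, 184 x 104 mm, long side along x, this tin on its centre line 42 mm from its middle; floor 4 mm, 3 mm thick rim 10 mm above the bench.
- kept_pot_center (a point): loose pot like the stacked one, standing in the pot tray; it stays. Point: its centre, 22 mm above its underside. x points along the tray to its free half, whose middle is 84 mm from this point along +x. Tray: low, stainless, fixed, 184 x 104 mm, long side along x, this pot on its centre line 42 mm from its middle; floor 4 mm, 3 mm thick rim 10 mm above the bench.

How it is judged:
By the outcome, as a careful person would: the job done as asked, in the order asked, and still so for the second after the job is handed in, with the robot touching nothing.
It also fails if it takes over 120 s, if anything falls off the work surface, if the arm or the gripper's body presses on something with over 40 N, if the wrist force passes 120 N, or if a joint passes its speed limit or range.

### The arm

A 7-joint arm with a two-finger parallel gripper is mounted at the origin on the work surface. World frame = base frame: x ahead of the robot, y to its left, z up, the work surface at z = 0. Lengths are in mm, angles in rad, forces in N, time in s.
With the tool pointing down it reaches from about 400 to 900 mm from the base axis. Payload 5.5 kg.
Tool frame: the origin (TCP) lies at the very end of the fingers, on their centre line; the grasp point (between the pads) lies 19 mm behind it; z points along the fingers, y is the line along which they close (so a half turn about z gives the same grasp; the last joint's range is limited). The gripper opens to 85 mm and grips with 20 to 120 N. Pads are 22 mm wide; open, the fingers measure 114 mm over their backs; the gripper's body (76 mm by 85 mm) begins 54 mm behind the grasp point. The pads swing forward as they close: fully open they stand 13 mm farther back than shut.
Start: joints at [-0.94, 0.501, -0.427, 1.55, 0.221, 1.138, -0.21], TCP at [233.679, 606.542, 231.31] pointing down, gripper open.
Joint ranges: [-2.88, 2.88], [-0.31, 2.03], [-1.54, 1.56], [0.2, 2.42], [-1.41, 4.55], [0.19, 2.02], [-2.57, 2.57]. Speed limits (rad/s): [2.57, 2.57, 3.14, 3.14, 3.14, 3.14, 3.14].

### API

Orientations are given as a rotation vector (axis times angle).
In Python, from bench import manip, viewer gives the robot as it stands.
- The arm moves only by the shell command python3 -m handwheel 'ROWS'. ROWS is JSON, a list of rows, each a list of 7 numbers: the opening, from 0 (shut) to 1 (fully open), then the shift along the tool's x, y, z each as a share of 300 mm, from -1 to 1, then the turn, a rotation vector about the tool's x, y, z each as a share of 90 degrees, from -1 to 1. A call has 1 to 12 rows; each row is the pose to reach, as a shift and turn from the pose commanded when the call began, along the tool's axes at that moment; what a row does not reach only later rows make up. A row lasts 1/8 s, in which the tool goes at most 62.5 mm and 10.7 degrees, less where a joint would pass 70% of its speed; a pose out of reach is approached as far as the arm can. A call with a number of a shift or a turn outside -1 to 1 is refused whole. A call with a gripper value outside its range is refused whole. The fingers move at their own pace and stop on an object; the grip force is fixed at half the most. Time passes only in rows, so rows that repeat a pose let the fingers close. It gives the time, the measured TCP pose, the force, the opening and the grip force at its end, in the units of the state.
- manip.state(): the state, without advancing time (a new reading comes with each control period).
- viewer.grab_frame(name): name is "scene" or "side" or "wrist"; returns (picture, depth): 420x560x3 uint8, blue, green, red; 420x560 float32, mm along the optical axis (not along the pixel's ray), 0 where there is no reading.
- viewer.camera_params(name): a dict with "camera_matrix" (3x3 intrinsics, pixels), "R" (3x3) and "t" (3): a world point X has camera coordinates R X + t. Camera axes: x right, y down, z forward; pixel columns grow to the right and rows downward; lengths in mm; the calibration is good to about 2 mm. A picture is of the moment at which its call begins: read the wrist's pose just before it. camera_params takes no time and is no camera call; for the wrist camera it gives the pose at the moment of the call.
- manip.hand_in(): hands the job in; it is judged then, once.
The state is a dict: "time_s": time; "q": joint angles; "joint_velocities": joint speeds; "joint_torque": joint torques, N m; "position": TCP position; "ee_rot": TCP orientation; "wrist_force": force on the tool from outside, world axes, zero at the start; "wrist_torque": the same for the moment, N m; "gripper_width": opening from 0.0 (shut) to 1.0 (fully open); "grip_force": force on a finger pad.
Only numpy, scipy, OpenCV 4.12 (cv2) and the standard library are available. Lean on these libraries where they do the work, as an engineer would, in place of code of your own. Each camera call takes 0.05 s, during which the arm holds its last target. There are 200 camera calls.

## Working session

There is one attempt and no reset: what is moved stays moved. The work goes in short steps, Python scripts to look and compute and a shell command to move; the robot and the scene stay as the last step left them, time stands still between calls to the robot, and variables do not carry over. Pictures are saved under pics/ and viewed, at most 14 in all, crops included, and the job is handed in when it is done.

```bash
ls; mkdir -p pics; python3 - <<'E'
from bench import manip, viewer
import cv2,numpy as np
s=manip.state();print(s)
for n in("scene","side"):
    p=viewer.camera_params(n);print(n,p)
    im,d=viewer.grab_frame(n);cv2.imwrite(f"pics/{n}0.png",im);np.save(f"pics/{n}0.npy",d)
E
```

```text
pics
{'time_s': 0.0, 'q': array([-0.93982962,  0.50186946, -0.42678516,  1.55146005,  0.22078905,
        1.13829869, -0.21028763]), 'joint_velocities': array([ 9.93095932e-05,  2.80640398e-04, -1.15504870e-03,  5.23664202e-04,
       -4.74118610e-04,  1.26774297e-03, -3.51247259e-04]), 'joint_torque': array([ 8.37716598e-04, -5.69533968e+01, -5.81636131e+00, -2.80941796e+01,
        1.05506665e-02,  1.18370407e-02,  1.29642575e-05]), 'position': array([233.4842418 , 605.86506091, 230.24108078]), 'ee_rot': array([-5.74264501e-01, -3.08821329e+00,  3.03399833e-03]), 'wrist_force': array([ 0.69730073,  1.24629146, -1.04415066]), 'wrist_torque': array([ 0.04979766, -0.05714675,  0.03919997]), 'grip_force': 0.0, 'gripper_width': 1.0043439508587337}
scene {'camera_matrix': array([[454.99288829,   0.        , 283.61548317],
       [  0.        , 454.99288829, 213.31887535],
       [  0.        ,   0.        ,   1.        ]]), 'R': array([[-0.59382   ,  0.80444804,  0.01552941],
       [ 0.54093863,  0.41344416, -0.73242701],
       [-0.59562002, -0.42652934, -0.68066843]]), 't': array([ 330.61937618, -194.1558265 , 1570.03138529])}
side {'camera_matrix': array([[385.2344458 ,   0.        , 278.33262226],
       [  0.        , 385.2344458 , 212.29489837],
       [  0.        ,   0.        ,   1.        ]]), 'R': array([[-0.98502309, -0.17235465, -0.00483517],
       [-0.12733867,  0.74608717, -0.65355856],
       [ 0.11625132, -0.64315457, -0.75686051]]), 't': array([545.77736883, 178.08176285, 910.27282003])}
```

View pics/scene0.png

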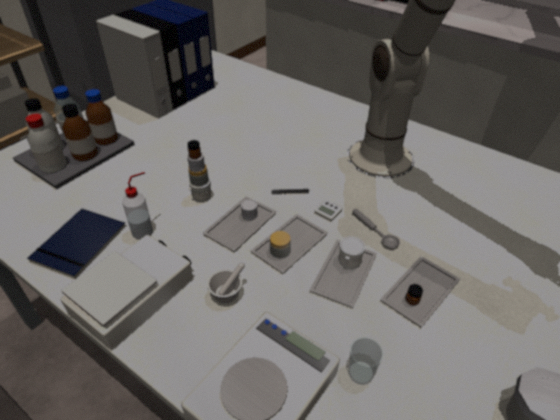

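View pics/side0.png

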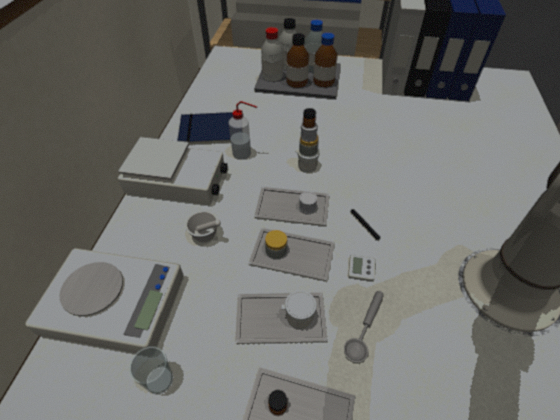

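The scene picture shows the stack at (200,170), with trays for the tin (240,223), jar (290,243), tub (345,272) and pot (421,290). The side picture shows the stack at (309,140). I'll build a height cloud from the depth images next.

```bash
cat > h.py <<'E'
from bench import manip, viewer
import cv2,numpy as np
def cloud(d,p):
    K,R,t=p["camera_matrix"],p["R"],p["t"]
    v,u=np.indices(d.shape)
    c=np.stack([(u-K[0,2])/K[0,0]*d,(v-K[1,2])/K[1,1]*d,d],-1)
    X=(c-t)@R
    X[d<=0]=np.nan
    return X
def pix(P,p):
    c=p["R"]@np.asarray(P,float)+p["t"]; k=p["camera_matrix"]@c; return k[:2]/k[2]
E
python3 - <<'E'
from h import *
np.set_printoptions(precision=1,suppress=True)
for n,pts in {"scene":dict(tub=(350,247),jar=(280,240),tin=(249,205),pot=(414,288),stack=(196,150)),"side":dict(tub=(301,302),jar=(276,240),tin=(308,201),pot=(278,397),stack=(309,117))}.items():
    p=viewer.camera_params(n);X=cloud(np.load(f"pics/{n}0.npy"),p)
    for k,(u,v) in pts.items():
        W=X[v-45:v+45,u-45:u+45].reshape(-1,3)
        q=X[v,u]
        H=dict(tub=66,jar=56,tin=46,pot=48,stack=200)[k]
        r=np.linalg.norm(W[:,:2]-q[:2],axis=1)
        T=W[(abs(W[:,2]-H)<5)&(r<60)]
        print(n,k,"pix",q,"top n",len(T),"mean",T.mean(0) if len(T) else None,"mid",(T.min(0)+T.max(0))/2 if len(T) else None,"ext",np.ptp(T,axis=0) if len(T) else None)
        if k!="stack":
            r=W[(W[:,2]>1.5)&(W[:,2]<14)&(np.linalg.norm(W[:,:2]-q[:2],axis=1)<150)]
            print("   tray",len(r),np.percentile(r[:,2],[5,50,95]))
            c,s,a=cv2.minAreaRect(r[:,:2].astype(np.float32));print("   rect",np.array(c),np.array(s),a)
        else: print(np.nanmax(W[:,2]))
E
```

```text
scene tub pix [485.5 158.3  64.7] top n 398 mean [480.3 160.7  65.4] mid [479.2 160.2  65.9] ext [67.9 65.1  9.5]
   tray 2594 [ 1.8  4.4 11.4]
   rect [461.9 154.3] [251.3 246.4] 34.698665618896484
scene jar pix [566.8  -5.4  54.6] top n 255 mean [563.7  -8.8  55.9] mid [563.   -8.7  56.1] ext [55.1 53.5  9. ]
   tray 2729 [ 1.7  4.7 11.7]
   rect [552.3 -19.8] [257.3 251.4] 34.7845573425293
scene tin pix [ 501.5 -165.7   44.5] top n 159 mean [ 502.7 -166.4   45.6] mid [ 502.  -166.7   46.1] ext [50.2 47.5  9.7]
   tray 2588 [ 1.7  4.6 11.8]
   rect [ 501.3 -170. ] [288.8 269.5] 38.59914779663086
scene pot pix [492.  343.   45.5] top n 149 mean [496.6 347.5  47.5] mid [495.8 347.2  47.5] ext [35.  35.   8.4]
   tray 3160 [ 1.8  4.3 11.3]
   rect [466.9 342. ] [253.4 227.6] 29.18105697631836
scene stack pix [ 531.5 -325.5  184.4] top n 91 mean [ 528.9 -337.5  199.3] mid [ 526.8 -338.3  200.1] ext [39.1 35.7  9.9]
204.993252839585
side tub pix [477.9 153.8  63. ] top n 712 mean [478.3 161.4  65.1] mid [478.7 160.6  65.2] ext [64.3 65.1  8.3]
   tray 3562 [ 1.8  4.4 10.8]
   rect [481.2 115. ] [213.  221.8] 7.799186706542969
side jar pix [560.3  -4.3  55.4] top n 316 mean [561.8  -8.   55.5] mid [561.8  -8.9  55.2] ext [52.1 53.2  8.3]
   tray 2919 [ 1.7  4.2 10.8]
   rect [567.3 -32.8] [238.1 239.8] 9.953450202941895
side tin pix [ 500.1 -155.4   44.1] top n 190 mean [ 501.5 -165.4   45.1] mid [ 501.8 -165.4   45.1] ext [44.9 49.   7.1]
   tray 2374 [ 1.8  4.2 10.9]
   rect [ 501.6 -170.2] [256.2 269.3] 7.6244096755981445
side pot pix [494.3 344.   47.7] top n 308 mean [494.7 348.6  47.9] mid [494.5 348.4  47.7] ext [33.7 33.7  9.3]
   tray 3079 [ 1.8  4.3 11. ]
   rect [501.8 308.5] [186.6 129.6] 9.78291130065918
side stack pix [ 526.3 -325.   191. ] top n 92 mean [ 526.7 -336.3  199.2] mid [ 527.4 -338.8  198.6] ext [32.9 38.3  7.2]
202.21882474212197
```

```bash
python3 - <<'E'
from h import *
from scipy.optimize import least_squares
np.set_printoptions(precision=2,suppress=True)
C=dict(tub=(479,161),jar=(562.5,-8.5),tin=(502,-166),pot=(495.3,348))
A=[cloud(np.load(f"pics/{n}0.npy"),viewer.camera_params(n)).reshape(-1,3) for n in("scene","side")]
for k,c in C.items():
  c=np.array(c)
  for i,W in enumerate(A):
    r=W[(W[:,2]>2.5)&(W[:,2]<14)&(np.linalg.norm(W[:,:2]-c,axis=1)<150)]
    # best rectangle: maximise points inside minus area penalty
    best=None
    def sc(th):
        e=np.array([np.cos(th),np.sin(th)]);n=np.array([-e[1],e[0]])
        m=c+42*e;q=r[:,:2]-m
        a,b=q@e,q@n
        return ((abs(a)<92)&(abs(b)<52)).sum()-((abs(a)<105)&(abs(b)<65)).sum()*0.5
    ths=np.radians(np.arange(0,360,.5));s=np.array([sc(t) for t in ths]);
    o=np.where(s>=s.max()-15)[0];t=np.angle(np.exp(1j*ths[o]).mean());
    e=np.array([np.cos(t),np.sin(t)])
    # refine with rim points
    n=np.array([-e[1],e[0]]);m=c+42*e
    R=r[r[:,2]>7.5];a,b=(R[:,:2]-m)@e,(R[:,:2]-m)@n
    out=[]
    L=(abs(abs(b)-50)<8)&(abs(a)<80)
    lin=[np.polyfit(a[L&(np.sign(b)==g)],b[L&(np.sign(b)==g)],1) for g in(1,-1)]
    S=(abs(abs(a)-90)<8)&(abs(b)<42)
    sh=[np.median(a[S&(np.sign(a)==g)]) for g in(1,-1)]
    print(k,i,"deg",np.degrees(t),"n",len(R),"lines",np.array(lin).round(3).tolist(),"ends",sh,"goal",c+84*e)
E
```

```text
tub 0 deg 12.25 n 956 lines [[-0.018, 51.43], [-0.005, -53.919]] ends [np.float64(92.97070444597567), np.float64(-91.86764333284097)] goal [561.09 178.82]
tub 1 deg 8.799928697257286 n 1633 lines [[0.025, 53.943], [0.039, -52.121]] ends [np.float64(92.50945865758821), np.float64(-93.85774410078271)] goal [562.01 173.85]
jar 0 deg 169.82203368123317 n 895 lines [[0.043, 54.88], [0.082, -48.767]] ends [np.float64(91.986595153505), np.float64(-92.63922300964732)] goal [479.82   6.34]
jar 1 deg -179.28501772148996 n 1081 lines [[-0.072, 50.292], [-0.047, -54.542]] ends [np.float64(93.37748975191356), np.float64(-92.55185820519817)] goal [478.51  -9.55]
tin 0 deg -6.205648057314659 n 736 lines [[0.087, 55.529], [0.086, -49.527]] ends [np.float64(93.50805360649838), np.float64(-93.14432819087861)] goal [ 585.51 -175.08]
tin 1 deg -3.188956759804633 n 790 lines [[0.042, 55.125], [0.068, -50.353]] ends [np.float64(92.57483474587993), np.float64(-93.25923409216372)] goal [ 585.87 -170.67]
pot 0 deg 173.75 n 903 lines [[0.005, 53.339], [0.006, -52.784]] ends [np.float64(91.85050393084781), np.float64(-93.4424243249712)] goal [411.8  357.14]Traceback (most recent call last):
  File "<stdin>", line 25, in <module>
    raise TypeError("expected non-empty vector for x")
TypeError: expected non-empty vector for x
```

```bash
python3 -m handwheel '[[1,0,0,-0.333,0,0,-0.234],[1,0,0,-0.333,0,0,-0.234],[1,0,0,-0.333,0,0,-0.234],[1,0,0,-0.333,0,0,-0.234]]'
```

```text
time_s: 0.6
position: [233.7, 605.9, 330.1]
ee_rot: [-0.003, -3.141, 0.002]
wrist_force: [-0.2, -0.2, -1.3]
gripper_width: 1.002
grip_force: 0.0
```

```bash
python3 - <<'E'
from h import *
np.set_printoptions(precision=2,suppress=True)
from scipy.optimize import minimize
C=dict(tub=(479,161,11),jar=(562.5,-8.5,175),tin=(502,-166,-1),pot=(495.3,348,174))
A=[cloud(np.load(f"pics/{n}0.npy"),viewer.camera_params(n)).reshape(-1,3) for n in("scene","side")]
for k,c in C.items():
  for i,W in enumerate(A):
    c0=np.array(c[:2]);t=np.radians(c[2]);m=c0+42*np.array([np.cos(t),np.sin(t)])
    r=W[(W[:,2]>7)&(W[:,2]<13)&(np.linalg.norm(W[:,:2]-m,axis=1)<125)][:,:2]
    def f(x):
        e=np.array([np.cos(x[2]),np.sin(x[2])]);q=r-x[:2]
        a,b=abs(q@e)-90.5,abs(q@[-e[1],e[0]])-50.5
        return np.minimum(abs(np.maximum(a,b)),6).mean()
    b=min((minimize(f,[m[0],m[1],t+j],method="Nelder-Mead",options=dict(initial_simplex=np.array([m[0],m[1],t+j])+np.array([[0,0,0],[4,0,0],[0,4,0],[0,0,.05]]))) for j in(-.06,0,.06)),key=lambda o:o.fun)
    x=b.x;e=np.array([np.cos(x[2]),np.sin(x[2])])
    print(k,i,len(r),"cost",b.fun,"mid",x[:2],"deg",np.degrees(x[2]),"kept",x[:2]-42*e,"goal",x[:2]+42*e)
E
```

```text
tub 0 698 cost 3.8201476497458073 mid [522.31 169.07] deg 11.441016527837077 kept [481.14 160.73] goal [563.47 177.4 ]
tub 1 1151 cost 3.624915687820652 mid [519.07 169.89] deg 10.555585368944508 kept [477.78 162.19] goal [560.36 177.58]
jar 0 756 cost 4.173278531145479 mid [521.87  -5.27] deg 175.5457545194347 kept [563.74  -8.53] goal [480.    -2.01]
jar 1 943 cost 3.918187485065779 mid [519.69  -4.83] deg 176.248327223246 kept [561.6   -7.58] goal [477.78  -2.08]
tin 0 647 cost 4.072829927969419 mid [ 546.38 -164.75] deg 2.3016625747595953 kept [ 504.41 -166.43] goal [ 588.34 -163.06]
tin 1 672 cost 3.8550490004681937 mid [ 543.35 -164.11] deg 1.0164477231614353 kept [ 501.36 -164.85] goal [ 585.35 -163.36]
pot 0 777 cost 3.5279085918820603 mid [454.91 352.45] deg 174.07551241669455 kept [496.69 348.11] goal [413.13 356.78]
pot 1 895 cost 2.8868810912927136 mid [454.23 349.35] deg 173.4805519202898 kept [495.96 344.58] goal [412.5  354.12]
```

```bash
for i in 1; do :; done; python3 -m handwheel '[[1,-0.244,-0.787,0,0,0,0],[1,-0.244,-0.787,0,0,0,0],[1,-0.244,-0.787,0,0,0,0],[1,-0.244,-0.787,0,0,0,0],[1,-0.244,-0.787,0,0,0,0]]' && python3 -m handwheel '[[1,-0.244,-0.787,0,0,0,0],[1,-0.244,-0.787,0,0,0,0],[1,-0.244,-0.787,0,0,0,0],[1,-0.244,-0.787,0,0,0,0],[1,-0.244,-0.787,0,0,0,0]]' && python3 -m handwheel '[[1,-0.244,-0.787,0,0,0,0],[1,-0.244,-0.787,0,0,0,0],[1,-0.244,-0.787,0,0,0,0],[1,-0.244,-0.787,0,0,0,0],[1,-0.244,-0.787,0,0,0,0],[1,-0.244,-0.787,0,0,0,0]]'
```

```text
time_s: 1.23
position: [308.9, 364.7, 329.5]
ee_rot: [-0.016, -3.141, 0.007]
wrist_force: [-0.6, 0.7, 0.5]
gripper_width: 1.004
grip_force: 0.0
time_s: 1.85
position: [380.5, 130.4, 330.0]
ee_rot: [-0.014, -3.139, 0.002]
wrist_force: [-0.1, 0.4, 0.0]
gripper_width: 1.002
grip_force: 0.0
time_s: 2.6
position: [453.1, -100.0, 330.0]
ee_rot: [0.001, -3.139, -0.002]
wrist_force: [-0.3, 0.8, 0.3]
gripper_width: 1.004
grip_force: 0.0
```

Next I'll move over the stack and look with the wrist camera.

```bash
python3 -m handwheel '[[1,-0.246,-0.795,0,0,0,0],[1,-0.246,-0.795,0,0,0,0],[1,-0.246,-0.795,0,0,0,0],[1,-0.246,-0.795,0,0,0,0],[1,-0.246,-0.795,0,0,0,0],[1,-0.246,-0.795,0,0,0,0],[1,-0.246,-0.795,0,0,0,0]]'
cat >> h.py <<'E'
def look(name,H,c,rad=50,tol=5):
    """disc top at height H near c, seen by camera name: centre and extents"""
    p=viewer.camera_params(name); im,d=viewer.grab_frame(name)
    X=cloud(d,p); W=X.reshape(-1,3)
    T=W[(abs(W[:,2]-H)<tol)&(np.linalg.norm(W[:,:2]-np.array(c),axis=1)<rad)]
    if len(T)<20: print(name,"few",len(T)); return im
    cc,r=cv2.minEnclosingCircle(T[:,:2].astype(np.float32))
    lo,hi=np.percentile(T,[1,99],axis=0)
    print(name,H,"n",len(T),"mid",((lo+hi)/2).round(1),"ext",(hi-lo).round(1),"circ",np.round(cc,1),round(r,1))
    return im
def st():
    s=manip.state();print(round(s["time_s"],2),s["position"].round(1),s["ee_rot"].round(3),"w",round(s["gripper_width"],3),"g",round(s["grip_force"],1),"F",s["wrist_force"].round(1))
E
python3 - <<'E'
from h import *
st();print(viewer.camera_params("wrist")["t"],viewer.camera_params("wrist")["R"].round(2).tolist())
im=look("wrist",200,(527,-338.5));cv2.imwrite("pics/w1.png",im)
look("side",200,(527,-338.5));look("scene",200,(527,-338.5))
E
```

```text
time_s: 3.48
position: [527.8, -337.3, 331.3]
ee_rot: [-0.006, 3.141, 0.002]
wrist_force: [0.8, 0.3, -0.5]
gripper_width: 0.999
grip_force: 0.0
3.48 [ 527.8 -337.3  331.3] [-6.000e-03  3.141e+00  2.000e-03] w 0.999 g 0.0 F [ 0.8  0.3 -0.5]
[ 339.01614319 -568.79502946  331.23485404] [[-0.0, 1.0, 0.0], [0.96, 0.0, 0.27], [0.27, 0.0, -0.96]]
wrist 200 n 1160 mid [ 526.4 -341.8  199.1] ext [32.9 32.3  5.3] circ [ 526.5 -341.4] 17.8
side 200 n 91 mid [ 526.6 -337.4  198.8] ext [30.8 38.2  6.2] circ [ 526.  -337.4] 19.8
scene 200 n 90 mid [ 529.  -337.8  199.7] ext [34.3 35.   8. ] circ [ 528.3 -337.3] 19.1
```

View pics/w1.png

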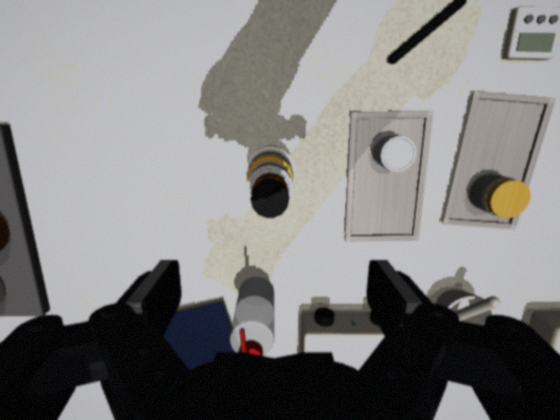

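The wrist picture shows the pot cap at (270,195) and the fingertips symmetric about column 275. So the wrist camera reads about 4 mm low in y, and the pot is really at about (527,-337.5). I'm descending to it now.

```bash
python3 -m handwheel '[[1,0.003,0,0.3,0,0,0],[1,0.003,0,0.45,0,0,0],[1,0.003,0,0.55,0,0,0],[1,0.003,0,0.55,0,0,0],[1,0.003,0,0.55,0,0,0]]' && python3 -m handwheel '[[0.7,0,0,0,0,0,0],[0.5,0,0,0,0,0,0],[0.3,0,0,0,0,0,0],[0.3,0,0,0,0,0,0],[0.3,0,0,0,0,0,0]]'
```

```text
time_s: 4.25
position: [527.3, -340.9, 168.4]
ee_rot: [-0.0, 3.139, -0.002]
wrist_force: [-0.3, 0.6, 0.5]
gripper_width: 1.001
grip_force: 0.0
time_s: 4.88
position: [527.1, -340.9, 167.7]
ee_rot: [0.0, 3.139, -0.002]
wrist_force: [-0.5, -0.8, 6.5]
gripper_width: 0.406
grip_force: 59.9
```

```bash
python3 -m handwheel '[[0.3,0,0,-0.05,0,0,0],[0.3,0,0,-0.2,0,0,0],[0.3,0,0,-0.4,0,0,0],[0.3,0,0,-0.4,0,0,0],[0.3,0,0,-0.4,0,0,0]]'; python3 - <<'E'
from h import *
st()
look("side",156,(527,-339));look("scene",156,(527,-339));im=look("wrist",156,(527,-339));
X=np.hstack([im]);cv2.imwrite("pics/w2.png",im)
E
```

```text
time_s: 5.5
position: [525.7, -340.1, 286.4]
ee_rot: [0.0, 3.142, 0.0]
wrist_force: [-0.2, 0.0, -1.7]
gripper_width: 0.405
grip_force: 59.8
5.5 [ 525.7 -340.1  286.4] [0.    3.142 0.   ] w 0.405 g 59.8 F [-0.2  0.  -1.7]
side 156 n 164 mid [ 525.9 -338.1  154.7] ext [44.1 46.7  6.2] circ [ 527.9 -339.5] 26.5
scene 156 n 157 mid [ 527.5 -339.   155.6] ext [47.2 46.   7.3] circ [ 527.  -340.3] 26.9
wrist 156 n 2165 mid [ 524.8 -342.2  155.5] ext [43.8 44.5  3.8] circ [ 525.5 -342.1] 23.9
```

View pics/w2.png

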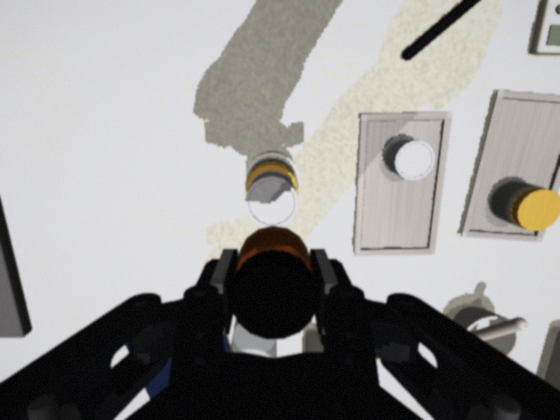

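The pot hangs upright in the grip at (275,280). The tin below, at (270,205), is undisturbed. I'm carrying the pot to its tray.

```bash
python3 -m handwheel '[[0.3,0.04,0.2,0,0,0,0],[0.3,0.127,0.774,0,0,0,0],[0.3,0.127,0.774,0,0,0,0],[0.3,0.127,0.774,0,0,0,0],[0.3,0.127,0.774,0,0,0,0],[0.3,0.127,0.774,0,0,0,0]]' && python3 -m handwheel '[[0.3,0.127,0.774,0,0,0,0],[0.3,0.127,0.774,0,0,0,0],[0.3,0.127,0.774,0,0,0,0],[0.3,0.127,0.774,0,0,0,0],[0.3,0.127,0.774,0,0,0,0],[0.3,0.127,0.774,0,0,0,0]]' && python3 -m handwheel '[[0.3,0.127,0.774,0.2,0,0,0],[0.3,0.127,0.774,0.3,0,0,0],[0.3,0.127,0.774,0.4,0,0,0],[0.3,0.127,0.774,0.5,0,0,0],[0.3,0.127,0.774,0.5,0,0,0],[0.3,0.127,0.774,0.5,0,0,0],[0.3,0.127,0.774,0.5,0,0,0],[0.3,0.127,0.774,0.5,0,0,0]]'; python3 -c "
from h import *
st()"
```

```text
time_s: 6.4
position: [487.5, -108.6, 285.5]
ee_rot: [-0.0, -3.14, 0.001]
wrist_force: [-0.4, -0.2, -0.7]
gripper_width: 0.408
grip_force: 60.0
time_s: 7.15
position: [450.5, 122.2, 285.7]
ee_rot: [-0.004, -3.141, 0.002]
wrist_force: [0.2, -0.6, -0.9]
gripper_width: 0.405
grip_force: 60.1
time_s: 8.15
position: [413.8, 354.9, 137.5]
ee_rot: [0.006, 3.139, 0.001]
wrist_force: [-0.2, -0.2, 0.2]
gripper_width: 0.407
grip_force: 60.1
8.15 [413.8 354.9 137.5] [6.000e-03 3.139e+00 1.000e-03] w 0.407 g 60.1 F [-0.2 -0.2  0.2]
```

```bash
python3 -m handwheel '[[0.3,0.005,0.004,0.2,0,0,0],[0.3,0.005,0.004,0.33,0,0,0],[0.3,0.005,0.004,0.38,0,0,0],[0.3,0.005,0.004,0.393,0,0,0],[0.3,0.005,0.004,0.398,0,0,0],[0.3,0.005,0.004,0.402,0,0,0],[0.3,0.005,0.004,0.405,0,0,0],[0.3,0.005,0.004,0.405,0,0,0]]'; python3 -c "
from h import *
st()
look('side',48,(412,356));cv2.imwrite('pics/s3.png',cv2.resize(look('scene',48,(412,356))[220:350,350:490],None,fx=4,fy=4))"
```

```text
time_s: 9.15
position: [411.0, 358.1, 15.7]
ee_rot: [0.0, 3.14, 0.002]
wrist_force: [0.1, -1.4, 5.7]
gripper_width: 0.409
grip_force: 60.8
9.15 [411.  358.1  15.7] [0.00e+00 3.14e+00 2.00e-03] w 0.409 g 60.8 F [ 0.1 -1.4  5.7]
side few 2
scene 48 n 173 mid [413.1 360.6  47.9] ext [34.  57.4  8.6] circ [416.6 360.4] 29.9
```

View pics/s3.png

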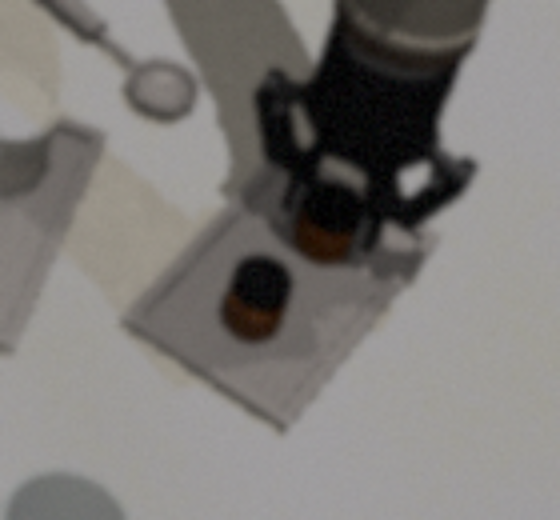

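The pot is standing in the right half of its tray with light contact (6 N). I'm releasing it and lifting.

```bash
python3 -m handwheel '[[0.6,0,0,0,0,0,0],[0.7,0,0,0,0,0,0],[0.7,0,0,-0.01,0,0,0],[0.7,0,0,-0.15,0,0,0],[1,0,0,-0.35,0,0,0],[1,0,0,-0.55,0,0,0],[1,0,0,-0.7,0,0,0],[1,0,0,-0.7,0,0,0],[1,0,0,-0.7,0,0,0]]'; python3 -c "
from h import *
st()
look('scene',48,(412,356),30);look('side',48,(412,356),30);look('wrist',48,(412,356),30);look('wrist',48,(495,348),30)"
```

```text
time_s: 10.38
position: [409.9, 357.1, 224.2]
ee_rot: [-0.0, -3.141, 0.001]
wrist_force: [-0.8, -0.7, -0.5]
gripper_width: 0.996
grip_force: 0.0
10.38 [409.9 357.1 224.2] [-0.000e+00 -3.141e+00  1.000e-03] w 0.996 g 0.0 F [-0.8 -0.7 -0.5]
scene 48 n 133 mid [413.  359.   47.6] ext [33.4 32.6  8.6] circ [410.6 359.1] 19.8
side 48 n 162 mid [418.  355.9  47.7] ext [20.8 25.7  6.4] circ [417.  355.7] 15.7
wrist 48 n 877 mid [410.8 357.3  47.3] ext [32.6 32.5  5.1] circ [410.8 357.2] 17.6
wrist 48 n 744 mid [493.5 345.4  46.7] ext [32.6 32.2  6.2] circ [493.4 345.3] 17.8
```

The pot is within about 3 mm of its target. I'm going back for the tin.

```bash
python3 -m handwheel '[[1,-0.128,-0.775,0,0,0,0],[1,-0.128,-0.775,0,0,0,0],[1,-0.128,-0.775,0,0,0,0],[1,-0.128,-0.775,0,0,0,0],[1,-0.128,-0.775,0,0,0,0],[1,-0.128,-0.775,0,0,0,0]]' && python3 -m handwheel '[[1,-0.128,-0.775,0,0,0,0],[1,-0.128,-0.775,0,0,0,0],[1,-0.128,-0.775,0,0,0,0],[1,-0.128,-0.775,0,0,0,0],[1,-0.128,-0.775,0,0,0,0],[1,-0.128,-0.775,0,0,0,0]]' && python3 -m handwheel '[[1,-0.128,-0.775,0,0,0,0],[1,-0.128,-0.775,0,0,0,0],[1,-0.128,-0.775,0,0,0,0],[1,-0.128,-0.775,0,0,0,0],[1,-0.128,-0.775,0,0,0,0],[1,-0.128,-0.775,0,0,0,0],[1,-0.128,-0.775,0,0,0,0],[1,-0.128,-0.775,0,0,0,0],[1,-0.128,-0.775,0,0,0,0]]'; python3 -c "
from h import *
st()"
```

```text
time_s: 11.32
position: [448.3, 125.5, 224.1]
ee_rot: [-0.001, -3.14, -0.0]
wrist_force: [-0.2, 0.3, -0.9]
gripper_width: 0.997
grip_force: 0.0
time_s: 12.08
position: [487.2, -105.4, 224.1]
ee_rot: [0.004, -3.141, -0.002]
wrist_force: [0.4, 0.5, -0.0]
gripper_width: 0.998
grip_force: 0.0
time_s: 13.2
position: [525.7, -339.2, 225.0]
ee_rot: [-0.002, 3.141, 0.0]
wrist_force: [0.5, 0.3, -0.6]
gripper_width: 0.999
grip_force: 0.0
13.2 [ 525.7 -339.2  225. ] [-2.000e-03  3.141e+00  0.000e+00] w 0.999 g 0.0 F [ 0.5  0.3 -0.6]
```

```bash
python3 -m handwheel '[[1,0,-0.002,0.15,0,0,0],[1,0,-0.002,0.28,0,0,0],[1,0,-0.002,0.33,0,0,0],[1,0,-0.002,0.33,0,0,0],[1,0,-0.002,0.33,0,0,0],[0.75,0,-0.002,0.33,0,0,0],[0.6,0,-0.002,0.33,0,0,0],[0.4,0,-0.002,0.33,0,0,0],[0.4,0,-0.002,0.33,0,0,0],[0.4,0,-0.002,0.33,0,0,0]]' && python3 -m handwheel '[[0.4,0,0,-0.04,0,0,0],[0.4,0,0,-0.2,0,0,0],[0.4,0,0,-0.35,0,0,0],[0.4,0,0,-0.35,0,0,0],[0.4,0,0,-0.35,0,0,0]]'; python3 -c "
from h import *
st()
look('scene',114,(527,-339));look('side',114,(527,-339));cv2.imwrite('pics/w4.png',look('wrist',114,(527,-339)))"
```

```text
time_s: 14.45
position: [526.2, -341.3, 127.0]
ee_rot: [0.001, 3.14, -0.002]
wrist_force: [0.0, -0.5, 6.9]
gripper_width: 0.543
grip_force: 61.5
time_s: 15.08
position: [524.9, -340.1, 230.3]
ee_rot: [0.0, -3.141, -0.001]
wrist_force: [0.2, 0.2, -1.8]
gripper_width: 0.545
grip_force: 61.9
15.07 [ 524.9 -340.1  230.3] [ 0.000e+00 -3.141e+00 -1.000e-03] w 0.545 g 61.9 F [ 0.2  0.2 -1.8]
scene 114 n 185 mid [ 525.2 -339.5  113.3] ext [50.1 52.6  7.5] circ [ 524.6 -338.9] 29.5
side 114 n 191 mid [ 523.4 -339.6  113.3] ext [50.4 52.4  7.6] circ [ 526.2 -338.8] 29.6
wrist 114 n 2295 mid [ 516.5 -342.4  113.7] ext [38.1 50.8  4.1] circ [ 523.4 -342.5] 27.0
```

View pics/w4.png

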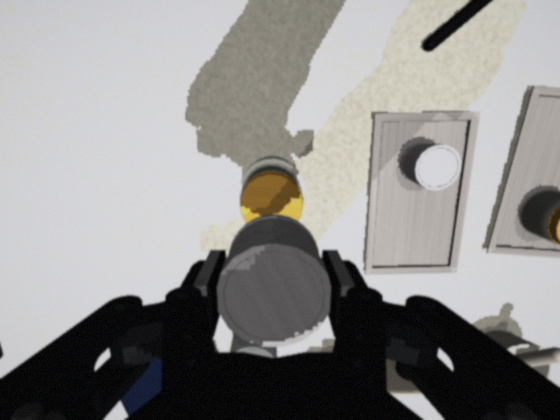

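The tin is held at (275,285), and the jar lid at (270,200) stays put. I'm taking the tin to its tray.

```bash
python3 -m handwheel '[[0.4,-0.05,0.15,0,0,0,0],[0.4,-0.2,0.587,0,0,0,0],[0.4,-0.2,0.587,0.1,0,0,0],[0.4,-0.2,0.587,0.3,0,0,0],[0.4,-0.2,0.587,0.5,0,0,0],[0.4,-0.2,0.587,0.5,0,0,0],[0.4,-0.2,0.587,0.5,0,0,0],[0.4,-0.2,0.587,0.5,0,0,0]]'; python3 -c "
from h import *
st()"
```

```text
time_s: 16.23
position: [587.6, -165.9, 83.7]
ee_rot: [0.002, 3.137, -0.002]
wrist_force: [0.0, -0.3, -1.7]
gripper_width: 0.539
grip_force: 62.0
16.23 [ 587.6 -165.9   83.7] [ 2.000e-03  3.137e+00 -2.000e-03] w 0.539 g 62.0 F [ 0.  -0.3 -1.7]
```

```bash
python3 -m handwheel '[[0.4,0.004,0.005,0.1,0,0,0],[0.4,0.004,0.005,0.18,0,0,0],[0.4,0.004,0.005,0.2,0,0,0],[0.4,0.004,0.005,0.208,0,0,0],[0.4,0.004,0.005,0.214,0,0,0],[0.4,0.004,0.005,0.22,0,0,0],[0.4,0.004,0.005,0.22,0,0,0]]'
```

```text
time_s: 17.1
position: [585.4, -163.4, 16.9]
ee_rot: [0.001, 3.139, -0.001]
wrist_force: [-3.5, 0.3, 9.6]
gripper_width: 0.541
grip_force: 63.3
```

Contact at 10 N, so it is seated. Releasing and lifting.

```bash
python3 -m handwheel '[[0.7,0,0,0,0,0,0],[0.8,0,0,0,0,0,0],[0.8,0,0,-0.01,0,0,0],[0.8,0,0,-0.15,0,0,0],[1,0,0,-0.35,0,0,0],[1,0,0,-0.55,0,0,0],[1,0,0,-0.6,0,0,0],[1,0,0,-0.6,0,0,0]]'; python3 -c "
from h import *
st()
for c in ((586,-163.5),(502,-166)):
  for n in ('scene','side','wrist'): look(n,46,c,35)"
```

```text
time_s: 18.1
position: [584.9, -163.1, 195.9]
ee_rot: [0.0, 3.139, -0.001]
wrist_force: [-0.1, 0.2, -0.9]
gripper_width: 1.0
grip_force: 0.0
18.1 [ 584.9 -163.1  195.9] [ 0.000e+00  3.139e+00 -1.000e-03] w 1.0 g 0.0 F [-0.1  0.2 -0.9]
scene 46 n 184 mid [ 586.1 -162.1   45.3] ext [46.9 46.2  7.3] circ [ 585.6 -161.5] 25.5
side 46 n 191 mid [ 585.2 -161.5   45.2] ext [44.1 48.   7.8] circ [ 586.  -161.8] 25.5
wrist 46 n 1932 mid [ 584.9 -164.2   45.5] ext [45.  44.5  3.7] circ [ 585.2 -164.2] 24.1
scene 46 n 163 mid [ 502.9 -166.5   45.3] ext [45.6 46.   7.9] circ [ 501.9 -169.1] 27.8
side 46 n 191 mid [ 501.4 -165.5   44.8] ext [43.4 44.1  6.6] circ [ 501.6 -166.2] 24.7
wrist 46 n 2401 mid [ 501.1 -169.3   45.8] ext [44.2 44.6  3.6] circ [ 501.3 -169.2] 23.9
```

The tin is within about 2 mm. Next is the jar.

```bash
python3 -m handwheel '[[1,0.202,-0.592,0,0,0,0],[1,0.202,-0.592,0,0,0,0],[1,0.202,-0.592,0,0,0,0],[1,0.202,-0.592,0,0,0,0],[1,0.202,-0.592,0,0,0,0],[1,0.202,-0.592,0,0,0,0]]'; python3 -c "
from h import *
st();look('wrist',114,(525,-341))"
```

```text
time_s: 19.15
position: [524.6, -338.3, 194.0]
ee_rot: [0.005, -3.141, -0.002]
wrist_force: [0.3, 0.0, 0.2]
gripper_width: 1.002
grip_force: 0.0
19.15 [ 524.6 -338.3  194. ] [ 5.000e-03 -3.141e+00 -2.000e-03] w 1.002 g 0.0 F [0.3 0.  0.2]
wrist 114 n 3937 mid [ 523.  -342.5  113.8] ext [50.5 49.8  3.9] circ [ 523.5 -342.5] 27.0
```

```bash
python3 -m handwheel '[[1,0,0,0.15,0,0,0],[1,0,0,0.3,0,0,0],[1,0,0,0.38,0,0,0],[1,0,0,0.41,0,0,0],[1,0,0,0.41,0,0,0],[0.85,0,0,0.41,0,0,0],[0.75,0,0,0.41,0,0,0],[0.5,0,0,0.41,0,0,0],[0.5,0,0,0.41,0,0,0],[0.5,0,0,0.41,0,0,0]]' && python3 -m handwheel '[[0.5,0,0,-0.03,0,0,0],[0.5,0,0,-0.15,0,0,0],[0.5,0,0,-0.3,0,0,0],[0.5,0,0,-0.3,0,0,0],[0.5,0,0,-0.3,0,0,0]]'; python3 -c "
from h import *
st()
look('scene',62,(525,-340));look('side',62,(525,-340));cv2.imwrite('pics/w5.png',look('wrist',62,(525,-340)))"
```

```text
time_s: 20.45
position: [524.7, -341.3, 73.3]
ee_rot: [0.0, 3.139, -0.002]
wrist_force: [-0.7, 0.8, 5.6]
gripper_width: 0.66
grip_force: 64.5
time_s: 21.08
position: [523.1, -340.2, 161.4]
ee_rot: [-0.0, -3.141, -0.001]
wrist_force: [-0.4, 0.1, -2.1]
gripper_width: 0.663
grip_force: 64.2
21.07 [ 523.1 -340.2  161.4] [-0.000e+00 -3.141e+00 -1.000e-03] w 0.663 g 64.2 F [-0.4  0.1 -2.1]
scene 62 n 263 mid [ 523.9 -339.1   61.2] ext [63.  64.1  7.7] circ [ 524.6 -341.1] 36.1
side 62 n 275 mid [ 522.1 -338.9   60.9] ext [61.3 64.2  6.5] circ [ 523.2 -339.7] 34.4
wrist 62 n 2505 mid [ 508.4 -342.1   61.5] ext [35.8 62.8  3.9] circ [ 522.1 -342.3] 33.0
```

View pics/w5.png

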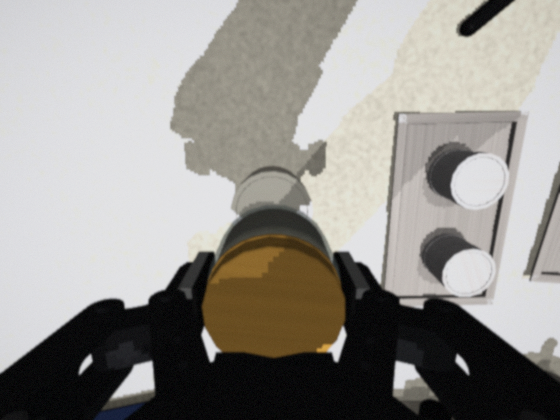

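The jar is held at (275,295), the tub is undisturbed at (270,190), and both tins stand in their tray. Moving to the jar tray.

```bash
python3 -m handwheel '[[0.5,0.02,0.15,-0.05,0,0,0],[0.5,0.075,0.563,-0.1,0,0,0],[0.5,0.075,0.563,-0.1,0,0,0],[0.5,0.075,0.563,-0.1,0,0,0],[0.5,0.075,0.563,-0.1,0,0,0]]' && python3 -m handwheel '[[0.5,0.075,0.563,0,0,0,0],[0.5,0.075,0.563,0,0,0,0],[0.5,0.075,0.563,0,0,0,0],[0.5,0.075,0.563,0.2,0,0,0],[0.5,0.075,0.563,0.37,0,0,0],[0.5,0.075,0.563,0.37,0,0,0],[0.5,0.075,0.563,0.37,0,0,0]]'; python3 -c "
from h import *
st()"
```

```text
time_s: 21.85
position: [500.8, -171.7, 191.1]
ee_rot: [0.001, -3.141, 0.0]
wrist_force: [0.1, -1.1, -1.8]
gripper_width: 0.662
grip_force: 64.5
time_s: 22.72
position: [479.8, -4.1, 81.7]
ee_rot: [0.004, 3.141, -0.001]
wrist_force: [0.4, -0.3, -0.8]
gripper_width: 0.661
grip_force: 64.8
22.73 [479.8  -4.1  81.7] [ 4.000e-03  3.141e+00 -1.000e-03] w 0.661 g 64.8 F [ 0.4 -0.3 -0.8]
```

```bash
python3 -m handwheel '[[0.5,0.002,0.003,0.1,0,0,0],[0.5,0.002,0.003,0.18,0,0,0],[0.5,0.002,0.003,0.2,0,0,0],[0.5,0.002,0.003,0.208,0,0,0],[0.5,0.002,0.003,0.214,0,0,0],[0.5,0.002,0.003,0.219,0,0,0],[0.5,0.002,0.003,0.219,0,0,0]]'
```

```text
time_s: 23.6
position: [478.3, -1.9, 15.3]
ee_rot: [0.0, 3.141, 0.0]
wrist_force: [-0.5, -0.4, 0.6]
gripper_width: 0.662
grip_force: 64.8
```

No contact yet, so I'll creep down slightly.

```bash
python3 -m handwheel '[[0.5,0,0,0.003,0,0,0],[0.5,0,0,0.006,0,0,0],[0.5,0,0,0.006,0,0,0]]'
```

```text
time_s: 23.98
position: [478.4, -1.8, 15.2]
ee_rot: [0.0, 3.141, 0.0]
wrist_force: [-5.8, 0.0, 22.7]
gripper_width: 0.659
grip_force: 67.7
```

```bash
python3 -m handwheel '[[0.8,0,0,-0.003,0,0,0],[0.9,0,0,-0.003,0,0,0],[0.9,0,0,-0.01,0,0,0],[0.9,0,0,-0.15,0,0,0],[1,0,0,-0.35,0,0,0],[1,0,0,-0.6,0,0,0],[1,0,0,-0.6,0,0,0],[1,0,0,-0.6,0,0,0]]'; python3 -c "
from h import *
st()
for c in ((479,-2),(562.5,-8.5)):
  for n in ('scene','side','wrist'): look(n,56,c,35)"
```

```text
time_s: 24.98
position: [478.5, -1.8, 193.8]
ee_rot: [0.0, 3.14, 0.0]
wrist_force: [0.2, -0.4, -0.9]
gripper_width: 0.999
grip_force: 0.0
24.98 [478.5  -1.8 193.8] [0.   3.14 0.  ] w 0.999 g 0.0 F [ 0.2 -0.4 -0.9]
scene 56 n 230 mid [4.787e+02 3.000e-01 5.550e+01] ext [51.7 50.5  7.6] circ [479.1  -0.9] 28.1
side 56 n 336 mid [477.8   0.7  55.3] ext [49.7 49.7  7.1] circ [4.786e+02 2.000e-01] 27.6
wrist 56 n 2624 mid [477.3  -2.6  55.9] ext [50.5 50.   3.7] circ [477.7  -2.4] 27.0
scene 56 n 253 mid [563.1 -10.1  56. ] ext [50.6 51.   8.4] circ [562.5  -8.9] 28.3
side 56 n 322 mid [561.7  -8.8  55.3] ext [49.6 51.1  7. ] circ [561.5  -9.4] 27.8
wrist 56 n 2160 mid [560.4 -12.2  54.8] ext [51.  49.5  5.6] circ [561.1 -12.5] 27.3
```

The jar is within about 3 mm. The tub is next.

```bash
python3 -m handwheel '[[1,-0.075,-0.564,0,0,0,0],[1,-0.075,-0.564,0,0,0,0],[1,-0.075,-0.564,0,0,0,0],[1,-0.075,-0.564,0,0,0,0],[1,-0.075,-0.564,0,0,0,0]]' && python3 -m handwheel '[[1,-0.075,-0.565,0,0,0,0],[1,-0.075,-0.565,0,0,0,0],[1,-0.075,-0.565,0,0,0,0],[1,-0.075,-0.565,0,0,0,0],[1,-0.075,-0.565,0,0,0,0],[1,-0.075,-0.565,0.1,0,0,0],[1,-0.075,-0.565,0.25,0,0,0],[1,-0.075,-0.565,0.25,0,0,0],[1,-0.075,-0.565,0.25,0,0,0]]'; python3 -c "
from h import *
st();
for n in ('scene','side','wrist'): look(n,62,(523,-340))"
```

```text
time_s: 25.9
position: [499.9, -170.4, 192.2]
ee_rot: [-0.0, -3.14, -0.002]
wrist_force: [-0.8, 0.2, 0.8]
gripper_width: 1.0
grip_force: 0.0
time_s: 27.02
position: [524.1, -339.5, 119.4]
ee_rot: [-0.003, 3.14, 0.0]
wrist_force: [-0.0, -0.2, -0.1]
gripper_width: 1.0
grip_force: 0.0
27.02 [ 524.1 -339.5  119.4] [-3.00e-03  3.14e+00  0.00e+00] w 1.0 g 0.0 F [-0.  -0.2 -0.1]
scene 62 n 269 mid [ 524.5 -339.4   61.7] ext [62.  65.4  8.5] circ [ 523.4 -341. ] 35.9
side 62 n 277 mid [ 522.4 -338.7   60.7] ext [60.9 63.7  6.8] circ [ 523.4 -339.4] 34.9
wrist 62 n 7080 mid [ 522.2 -342.    61.4] ext [61.9 61.2  3.5] circ [ 522.8 -342. ] 33.1
```

Centred. Descending 109 mm to TCP z ≈ 10 and gripping.

```bash
python3 -m handwheel '[[1,0.002,0,0.1,0,0,0],[1,0.002,0,0.2,0,0,0],[1,0.002,0,0.3,0,0,0],[1,0.002,0,0.355,0,0,0],[1,0.002,0,0.355,0,0,0],[0.9,0.002,0,0.355,0,0,0],[0.8,0.002,0,0.355,0,0,0],[0.5,0.002,0,0.355,0,0,0],[0.5,0.002,0,0.355,0,0,0],[0.5,0.002,0,0.355,0,0,0]]' && python3 -m handwheel '[[0.5,0,0,-0.03,0,0,0],[0.5,0,0,-0.15,0,0,0],[0.5,0,0,-0.3,0,0,0],[0.5,0,0,-0.4,0,0,0],[0.5,0,0,-0.4,0,0,0],[0.5,0,0,-0.4,0,0,0]]'; python3 -c "
from h import *
st()
cv2.imwrite('pics/w6.png',viewer.grab_frame('side')[0])"
```

```text
time_s: 28.42
position: [523.4, -341.3, 13.5]
ee_rot: [0.0, 3.139, -0.002]
wrist_force: [-1.3, 0.4, 6.2]
gripper_width: 0.753
grip_force: 64.2
time_s: 29.18
position: [521.7, -340.0, 130.9]
ee_rot: [-0.0, -3.14, -0.001]
wrist_force: [0.8, 0.0, -1.6]
gripper_width: 0.751
grip_force: 66.5
29.18 [ 521.7 -340.   130.9] [-0.00e+00 -3.14e+00 -1.00e-03] w 0.751 g 66.5 F [ 0.8  0.  -1.6]
```

View pics/w6.png

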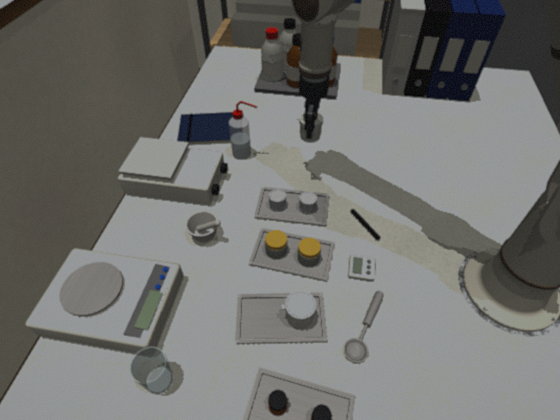

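The tub is held at (311,125). The tins stand at (277,200) and (308,201), the jars at (276,241) and (310,249), and both pots are upright. Moving to the tub tray.

```bash
python3 -m handwheel '[[0.5,-0.01,0.15,-0.1,0,0,0],[0.5,-0.064,0.861,-0.1,0,0,0],[0.5,-0.064,0.861,-0.1,0,0,0],[0.5,-0.064,0.861,-0.1,0,0,0],[0.5,-0.064,0.861,-0.1,0,0,0],[0.5,-0.064,0.861,-0.1,0,0,0],[0.5,-0.064,0.861,-0.1,0,0,0]]' && python3 -m handwheel '[[0.5,-0.064,0.861,0,0,0,0],[0.5,-0.064,0.861,0,0,0,0],[0.5,-0.064,0.861,0,0,0,0],[0.5,-0.064,0.861,0,0,0,0],[0.5,-0.064,0.861,0,0,0,0],[0.5,-0.064,0.861,0.15,0,0,0],[0.5,-0.064,0.861,0.3,0,0,0],[0.5,-0.064,0.861,0.3,0,0,0],[0.5,-0.064,0.861,0.3,0,0,0]]'; python3 -c "
from h import *
st()"
```

```text
time_s: 30.1
position: [540.8, -83.4, 160.6]
ee_rot: [-0.002, -3.139, 0.001]
wrist_force: [0.6, 0.0, -1.1]
gripper_width: 0.75
grip_force: 66.8
time_s: 31.22
position: [562.2, 174.5, 72.7]
ee_rot: [0.004, 3.14, -0.001]
wrist_force: [0.8, -0.7, -1.0]
gripper_width: 0.749
grip_force: 67.0
31.23 [562.2 174.5  72.7] [ 4.00e-03  3.14e+00 -1.00e-03] w 0.749 g 67.0 F [ 0.8 -0.7 -1. ]
```

```bash
python3 -m handwheel '[[0.5,0.003,0,0.08,0,0,0],[0.5,0.003,0,0.14,0,0,0],[0.5,0.003,0,0.163,0,0,0],[0.5,0.003,0,0.17,0,0,0],[0.5,0.003,0,0.176,0,0,0],[0.5,0.003,0,0.18,0,0,0],[0.5,0.003,0,0.18,0,0,0]]'
```

```text
time_s: 32.1
position: [560.1, 176.1, 17.9]
ee_rot: [0.0, 3.141, 0.0]
wrist_force: [0.2, 0.3, -2.2]
gripper_width: 0.746
grip_force: 67.0
```

```bash
python3 -m handwheel '[[0.5,0,0,0.003,0,0,0],[0.5,0,0,0.006,0,0,0],[0.5,0,0,0.006,0,0,0]]'
```

```text
time_s: 32.48
position: [560.2, 176.2, 17.4]
ee_rot: [0.0, 3.141, 0.001]
wrist_force: [-4.1, -1.0, 11.3]
gripper_width: 0.755
grip_force: 67.0
```

Seated. Releasing and lifting.

```bash
python3 -m handwheel '[[0.9,0,0,0,0,0,0],[1,0,0,0,0,0,0],[1,0,0,0,0,0,0],[1,0,0,-0.02,0,0,0],[1,0,0,-0.12,0,0,0],[1,0,0,-0.35,0,0,0],[1,0,0,-0.6,0,0,0],[1,0,0,-0.8,0,0,0],[1,0,0,-0.8,0,0,0],[1,0,0,-0.8,0,0,0]]'; python3 -c "
from h import *
st()
for c in ((562,177),(479,161)):
  for n in ('scene','side','wrist'): im=look(n,66,c,42)
cv2.imwrite('pics/w7.png',im)
cv2.imwrite('pics/s7.png',viewer.grab_frame('side')[0])
for H,k,g in ((48,(495.3,347.5),(411,358)),(46,(502,-166),(586,-162)),(56,(562,-8.7),(478.5,0))):
  look('scene',H,k,30);look('scene',H,g,30)
"
```

```text
time_s: 33.72
position: [560.6, 176.2, 257.3]
ee_rot: [0.0, 3.139, 0.002]
wrist_force: [0.7, -0.1, -0.5]
gripper_width: 1.005
grip_force: 0.0
33.73 [560.6 176.2 257.3] [0.000e+00 3.139e+00 2.000e-03] w 1.005 g 0.0 F [ 0.7 -0.1 -0.5]
scene 66 n 461 mid [560.8 178.   65.3] ext [63.6 62.4  7.5] circ [560.5 177.2] 34.3
side 66 n 727 mid [559.6 178.2  64.9] ext [61.5 62.4  6.3] circ [559.8 178. ] 33.8
wrist 66 n 2878 mid [559.5 175.4  65.6] ext [62.1 61.2  3.8] circ [559.9 175.4] 33.1
scene 66 n 399 mid [479.8 159.8  65. ] ext [63.7 61.8  7.6] circ [479.8 159.7] 34.4
side 66 n 713 mid [478.7 160.6  64.9] ext [61.1 62.4  6.4] circ [478.3 159.9] 33.1
wrist 66 n 3500 mid [477.9 157.8  65.7] ext [61.2 60.9  3.9] circ [478.  157.9] 32.9
scene 48 n 148 mid [495.3 347.7  47.2] ext [33.6 32.8  7.9] circ [494.6 348.1] 18.4
scene 48 n 135 mid [412.5 359.3  47.5] ext [34.  32.5  7.9] circ [412.2 359.4] 18.6
scene 46 n 160 mid [ 502.1 -166.7   45.5] ext [45.4 47.1  8. ] circ [ 500.5 -166.5] 27.6
scene 46 n 181 mid [ 586.2 -162.    45.4] ext [46.4 47.4  7.4] circ [ 587.  -163.1] 26.1
scene 56 n 254 mid [562.6  -9.   55.7] ext [52.3 51.7  7.9] circ [561.6  -7.9] 29.2
scene 56 n 228 mid [4.789e+02 2.000e-01 5.560e+01] ext [50.6 52.   8.4] circ [478.7   0.6] 27.8
```

View pics/w7.png

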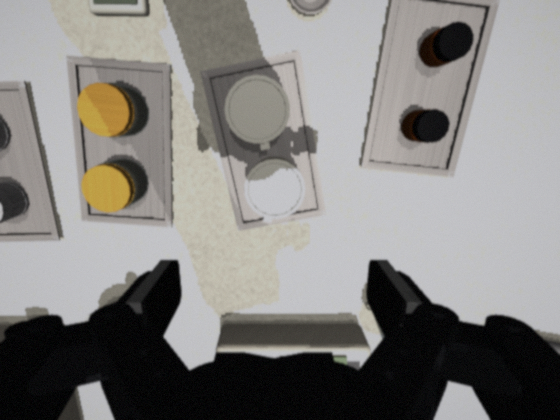

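View pics/s7.png

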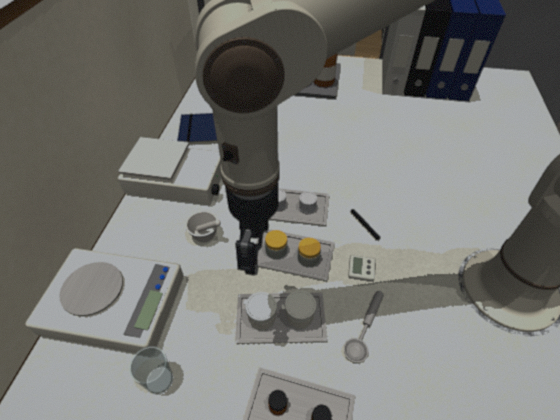

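The wrist picture shows all four pairs upright in their trays: tubs (256,108) and (274,190), jars (105,110) and (108,188), pots (446,45) and (425,125), tin at the left edge (10,200). The side picture agrees. Everything is within about 3 mm and the gripper is clear.

```bash
python3 -c "
from bench import manip
print(manip.hand_in())"
```

```text
the job is handed in; nothing more can be done
None
```

The stack is apart and the job is handed in: pot, tin, jar and tub each stand upright in the free half of their own tray, within about 3 mm of its middle, and the kept containers have not moved measurably.

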